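# Close up the boat compass and present the heeling magnet to it

## Robot

A 6-joint arm with a two-finger parallel gripper is mounted at the origin on the work surface. World frame = base frame: x ahead of the robot, y to its left, z up, the work surface at z = 0. Lengths are in m, angles in rad, forces in N, time in s.
With the tool pointing down it reaches from about 0.2 to 0.875 m from the base axis. Payload 3.4 kg.
Tool frame: the origin (TCP) lies between the finger pads; the fingertips stand 25 mm ahead of it and the grasp point (between the pads) lies 6 mm ahead of it (r.nose_length is the z of the fingertips in the tool frame, in m); z points along the fingers, y is the line along which they close (so a half turn about z gives the same grasp; the last joint's range is limited). The gripper opens to 94 mm and grips with 3 to 60 N. Pads are 16 mm wide; open, the fingers measure 119 mm over their backs; the gripper's body (75 mm by 177 mm) begins 78 mm behind the grasp point.
Start: joints at [-1.401, 0.276, 1.505, -0, 1.361, -0.121], TCP at [0.165, -0.551, 0.23] pointing down, gripper open.
Joint ranges: [-2.89, 2.89], [-0.75, 2.08], [0.22, 2.7], [-1.18, 4.32], [0.11, 2.71], [-2.7, 2.7]. Speed limits (rad/s): [2.57, 2.57, 3.14, 3.14, 3.14, 3.14].

## Interface

Orientations are given as a unit quaternion [w, x, y, z].
In Python, from plant import r, gripper_to, inverse_kinematics, vision, models, telemetry gives the robot as it stands. Calls block until the motion is done:
- r.move_to(position, orientation): joint-space move of the TCP to a pose.
- r.move_l(position, rot=None, vel=0.15, guard=None): straight line of the TCP; rot=None keeps the orientation; vel is the mean speed in m/s. With guard (N) it stops when the force on the tool has changed by that much, and returns True; else False.
- r.movej(angles): joint-space move.
- gripper_to(opening, f_grip=None): finger opening in m; f_grip is the grip in N (None keeps the last); returns when the fingers have stopped.
- r.hold(seconds).
- inverse_kinematics(position, orientation): joint angles nearest the present ones, or None.
- vision.snapshot(name): name is "side" or "top"; returns the picture (480x640x3 uint8, red, green, blue); there is no depth.
- vision.get_calibration(name): a dict with "fx", "fy", "cx", "cy" (pixels), "D" ([k1, k2, p1, p2, k3] as OpenCV has them; the pictures are not rectified), "position" and "orientation" of the camera in the world. Camera axes: x right, y down, z forward; pixel columns grow to the right and rows downward; lengths in m; the calibration is good to about 2 mm. A picture is of the moment at which its call begins. get_calibration takes no time and is no camera call.
A pose or a line that the arm cannot do raises r.PlanningError and nothing moves.
- r.sign_off(): hands the job in; it is judged then, once.
Trained networks look in the newest picture that a camera, given by its name, has taken for a name from the list of things; names that differ only in an ending like _2 or _b are one class to them, and where a whole thing is asked for, a point or a joint stands for the part that bears it (a point fixed in the world has none). Each returns a list of dicts, best first, with "score" (0 to 1); they miss things now and then, are a little off and sometimes report something else, mostly with a low value. They report only what shows in the picture. A call takes as long as a camera call. They do not tell look-alikes from the thing itself.
- models.boxes_of(thing, camera): "at" ([x, y, z] in m, in world coordinates, good to about 4 mm: the middle of the surface that is visible of it).
- models.regions_of(thing, camera): "pixels" (480x640 bool, what is visible of it).
- models.mark_of(thing, camera): "at" ([x, y, z] in m, in world coordinates, good to about 4 mm: a listed point, or the origin of a listed thing).
Readings, each from a call of its own:
- telemetry.current_t(): time.
- telemetry.current_joints(): joint angles.
- telemetry.current_dq(): joint speeds.
- telemetry.current_joint_efforts(): joint torques, N m.
- telemetry.current_ee_pos(): TCP position.
- telemetry.current_tool_rot(): TCP orientation.
- telemetry.current_wrist_force(): force on the tool from outside, world axes, zero at the start.
- telemetry.current_torque(): the same for the moment, N m.
- telemetry.current_opening(): finger opening in m.
- telemetry.current_finger_force(): force on a finger pad.
Only numpy, scipy, OpenCV 4.12 (cv2) and the standard library are available. Lean on these libraries where they do the work, as an engineer would, in place of code of your own. Each camera call takes 0.05 s, during which the arm holds its last target. There are 200 camera calls.

## Task

Close up the boat compass on its stand: lower the blue enamel lubber ring into the recess in the bowl's brass rim with its black lubber line at the rim's index stud, let go, and then lower the brass-rimmed cover glass onto it, spigot down inside the ring, dropping neither. Next lift the flap of the gray steel console until it stands open by itself, draw out the chromed heeling magnet hidden beneath and present it to the compass for the pivot test: on whichever side suits you, hold it level at the height of the bowl's brass rim, in line with the bowl's two trunnion pins and pointing at the middle of the compass, its near end about 40 mm from the rim. Never touch the compass, ring or glass with the magnet, leave the other things on the bench where they are, and finish while still holding the magnet there with the flap left open.

Things in the scene. Friction and masses are not known exactly. Their poses are not given: they have to be found in the camera images.
- compass: Brass boat compass on a teak stand, fixed to the bench (does not swing). Origin: on the bench under the bowl's centre, z up. Base 140 x 190 x 18 mm (x, y, z). The bowl's flat rim has a 56 mm outer radius, its top 95 mm above the bench. +x is the fore side (index stud); the trunnion pins stick out along +y and -y.
- compass_recess (a point): Centre of the flat floor of the round recess in the bowl's rim, 87 mm above the bench, on the bowl's axis (white card in the middle). The recess is 68 mm wide at the floor; 3 mm up it bevels out to a 76 mm mouth at the rim's top, 8 mm above the floor.
- index_stud (a point): Small brass stud (6 mm) on the fore side of the rim, 50 mm from the bowl's axis along the compass's +x: the ring's lubber line belongs on this side.
- trunnion_pin (a point): Outer tip of the trunnion pin on the compass's +y side, 88 mm from the bowl's axis, 66 mm above the bench; a like pin is on the -y side. Pins are 8 mm rods lying in upright brass forks that reach 74 mm above the bench, 74 to 82 mm from the axis.
- lubber_ring: Loose blue enamel ring, 64 mm outside, 48 mm bore, 20 mm high, 90 g or so, lying flat on the bench. Origin: centre of its underside, z up. The black lubber line (3 mm wide) is on its +x side, on top and down the outer wall. Seated in the recess, its underside is 87 mm above the bench and it stands 12 mm proud of the rim's top.
- lubber_line (a point): The lubber line at the outer top edge of the ring: 32 mm from the ring's axis, 20 mm above its underside.
- cover_glass: Loose cover glass: a glass disc in a brass bezel, about 110 g, standing on the bench on its spigot. Origin: centre of the spigot's underside, z up. Spigot 45 mm across, 5 mm high, bevelled foot, goes into the ring's bore; above it the bezel, 64 mm across, from 5 to 15 mm above the origin. Seated, the bezel lies on the ring and the origin is 15 mm above the ring's underside.
- console: Gray steel console, fixed to the bench. Origin: on the bench under the middle of the magnet compartment; front faces -x, z up. Compartment 150 x 200 mm (x, y) outside, 70 mm high, walls and floor 4 mm, covered by the flap. At y = +100 to +160 mm joins a closed section, its top with a black rocker switch and an amber lamp up to 81 mm above the bench (not used).
- flap (a joint): Hinge angle of the steel flap that covers the compartment: 0 shut (level), grows as its front edge is lifted, stop at 1.9 rad (past upright, 1.57). A stiff hinge: it stays where it is left; raising it takes about 3.5 N at the bar.
- flap_bar (a point): Middle of the flap's pull bar: a level rod 10 mm thick, 90 mm clear between its two arms, parallel to the hinge (console y), 36 mm out in front of the flap's edge, with free space below and 31 mm between it and the console's front. Shut, it is 71.5 mm above the bench at console x = -111 mm; it moves on a circle of 186 mm radius about the hinge.
- flap_hinge (a point): Middle of the flap's hinge line, along the top of the console's far edge (x = +75 mm, height 71.5 mm in the console's frame); the hinge line runs along the console's y. The point's frame turns with the flap.
- magnet: Chromed heeling magnet, round bar 16 mm thick, 150 mm long, about 230 g. Origin: its middle, on its axis; its y axis runs along the bar, ends alike. Starts under the flap, level, along the console's y, axis 34 mm above the bench, console x = -12 mm, y within 8 mm of 0, in two notched saddles (12 mm thick at y = +-52 mm, tops 36 mm above the bench); free room for fingers between them.
- gimbal_frame: Bystander: loose square teak gimbal frame 140 x 140 x 45 mm behind the compass (on its +x side); leave it alone. Origin: centre of its underside.
- azimuth_sight: Bystander: loose brass azimuth sight, a bar 75 mm long (y) with a vane 51 mm high, in front of the compass (on its -x side). Origin: centre of its underside.
- oiler: Bystander: small white plastic oil bottle, 36 mm thick, 85 mm high, near the front corner of the console. Origin: centre of its underside.
- loupe: Bystander: black loupe 30 mm thick, 26 mm high, in the middle of the bench. Origin: centre of its underside.
- spare_bezel: Bystander: flat brass ring 90 mm across, 6 mm high, towards the back of the bench. Origin: centre of its underside.
- mug: Bystander: white mug 76 mm across, 90 mm high, far to the left. Origin: centre of its underside.
Not all that is in view belongs to the job. Several things have the shape of the lubber_ring; the one meant has the colours described above.

How it is judged:
By the outcome, as a careful person would: the job done as asked, in the order asked, and still so for the second after the job is handed in, while the arm keeps its last pose, push and grip.
It also fails if it takes over 72 s, if anything falls off the work surface, if the arm or the gripper's body presses on something with over 40 N, if the wrist force passes 120 N, or if a joint passes its speed limit or range.

## Working session

There is one attempt and no reset: what is moved stays moved. The work goes in short steps, each a Python script; the robot and the scene stay as the last script left them, time stands still between calls to the robot, and variables do not carry over. Pictures are saved under pics/ and viewed, at most 10 in all, crops included, and the job is handed in when it is done.

```bash
ls; mkdir -p pics; python3 - <<'E'
from plant import r, vision, models, telemetry
import cv2, numpy as np
for c in ("side","top"):
    im=vision.snapshot(c); cv2.imwrite(f"pics/{c}0.png",im[:,:,::-1])
    k=vision.get_calibration(c); print(c,k)
    for n in ("compass_recess","index_stud","trunnion_pin","lubber_ring","lubber_line","cover_glass","console","flap_bar","flap_hinge"):
        print(n,[(np.round(d["at"],4).tolist(),round(d["score"],2)) for d in models.mark_of(n,c)])
print(telemetry.current_t(), r.nose_length, telemetry.current_tool_rot())
E
```

```text
pics
side {'fx': 557.5246037071852, 'fy': 557.5246037071852, 'cx': 324.3950998531226, 'cy': 241.6785155597426, 'D': array([-0.01798698,  0.        ,  0.        ,  0.        ,  0.        ]), 'position': array([0.2348065 , 0.96046151, 0.89397793]), 'orientation': array([ 0.07358801, -0.16421612,  0.89954147, -0.398049  ])}
compass_recess [([0.4985, -0.2775, 0.0882], 0.62)]
index_stud [([0.5469, -0.2817, 0.0953], 0.58)]
trunnion_pin [([0.4991, -0.1962, 0.0666], 0.96)]
lubber_ring [([0.3511, 0.1169, -0.0018], 0.78), ([0.418, 0.004, -0.0009], 0.74)]
lubber_line [([0.5068, 0.1371, 0.0215], 0.92), ([0.4539, -0.0078, 0.0163], 0.85), ([0.3614, 0.1462, 0.0209], 0.56), ([0.499, -0.1962, 0.0628], 0.44)]
cover_glass [([0.6244, 0.0041, -0.0072], 0.78), ([0.4185, 0.4426, -0.0035], 0.57)]
console [([0.5151, 0.2866, -0.0001], 0.87), ([0.41, 0.3202, 0.0708], 0.72)]
flap_bar [([0.4109, 0.3174, 0.071], 0.77)]
flap_hinge [([0.5194, 0.2877, 0.0009], 0.73), ([0.5914, 0.2679, 0.0742], 0.62)]
top {'fx': 461.1175941389236, 'fy': 461.1175941389236, 'cx': 318.8964040626425, 'cy': 238.56375929482948, 'D': array(
[... 227 characters left out ...]
-0.2831, 0.0883], 0.95)]
index_stud [([0.5478, -0.2804, 0.0973], 0.74)]
trunnion_pin []
lubber_ring [([0.4177, 0.0039, 0.0023], 0.79), ([0.356, 0.1153, 0.0027], 0.76), ([0.4928, 0.1063, 0.0023], 0.47)]
lubber_line [([0.508, 0.1384, 0.0217], 0.72), ([0.5356, -0.0078, -0.0028], 0.69), ([0.3577, 0.1435, 0.02], 0.66), ([0.45, -0.0052, 0.0208], 0.49)]
cover_glass [([0.6231, -0.002, 0.0022], 0.58), ([0.5959, 0.2661, 0.0732], 0.41)]
console [([0.5222, 0.2849, 0.003], 0.69), ([0.533, -0.006, -0.0039], 0.39), ([0.5026, -0.1908, 0.0615], 0.3)]
flap_bar [([0.4106, 0.3149, 0.0705], 0.8)]
flap_hinge [([0.5909, 0.2696, 0.0753], 0.86)]
1.0 0.025 [5.45746672e-05 9.89450189e-01 1.44873467e-01 3.32967267e-07]
```

View pics/top0.png

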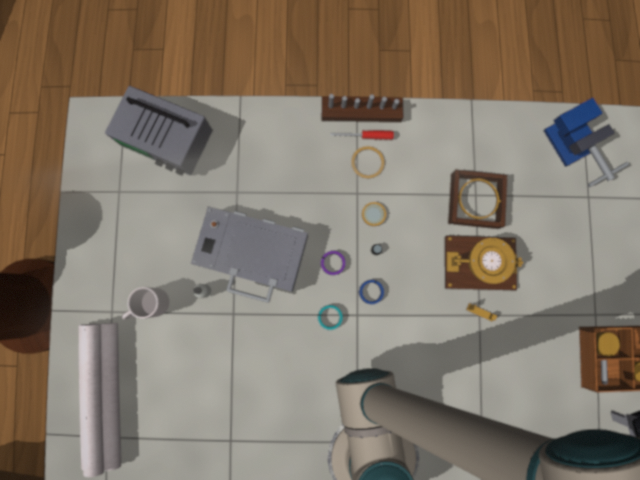

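View pics/side0.png

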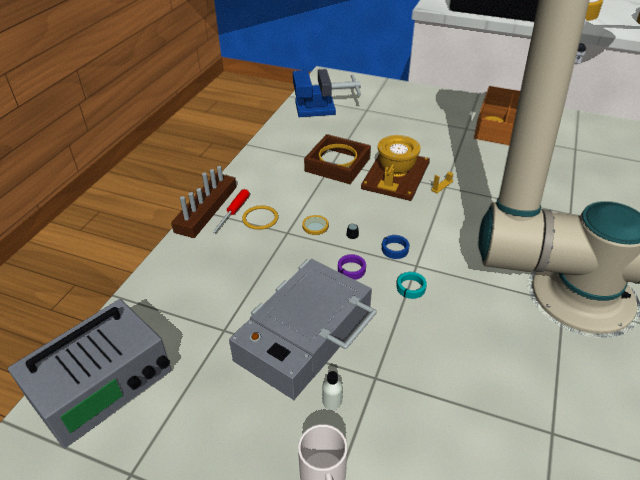

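Top view: the ring candidates are purple (333,262), blue (372,291) and teal (331,317). Blue is the one described. The compass is at (491,260), the glass at (375,213), the console at (250,250) with its bar at (250,290), and the oiler at (200,290). The side view shows the blue ring at (395,246), the glass at (315,224) and the compass at (398,155).

```bash
cat > h.py <<'E'
import numpy as np, cv2
from scipy.spatial.transform import Rotation as R
from plant import r, gripper_to, inverse_kinematics, vision, models, telemetry as T
K={c:vision.get_calibration(c) for c in("side","top")}
def mats(c):
    k=K[c]; A=np.array([[k["fx"],0,k["cx"]],[0,k["fy"],k["cy"]],[0,0,1]])
    return A,np.array(k["D"]),R.from_quat(k["orientation"],scalar_first=True).as_matrix(),np.array(k["position"])
def ray(c,uv):
    A,D,M,p=mats(c); q=cv2.undistortPoints(np.array([[uv]],float),A,D)[0,0]
    d=M@np.array([*q,1]); return p,d/np.linalg.norm(d)
def plane(c,uv,z):
    p,d=ray(c,uv); return p+d*(z-p[2])/d[2]
def tri(a,b):   # side uv, top uv -> midpoint, gap
    p,d=ray("side",a); q,e=ray("top",b)
    s=np.linalg.lstsq(np.array([d,-e]).T,q-p,rcond=None)[0]
    x,y=p+d*s[0],q+e*s[1]; return (x+y)/2,np.linalg.norm(x-y)
def proj(c,P):
    A,D,M,p=mats(c); return cv2.projectPoints(np.atleast_2d(np.array(P,float)),cv2.Rodrigues(M.T)[0],-M.T@p,A,D)[0][:,0]
def snap(c,name=None):
    im=vision.snapshot(c)
    if name: cv2.imwrite(f"pics/{name}.png",im[:,:,::-1])
    return im
def marks(c,near,names,rad=0.06):
    for n in names:
        for d in models.mark_of(n,c):
            if np.linalg.norm(np.array(d["at"])[:2]-near[:2])<rad: yield n,np.array(d["at"]),d["score"]
def down(yaw,tilt=0):
    # tool z down, tool y at angle yaw in plan; tilt leans tool about its y-perpendicular later
    y=np.array([np.cos(yaw),np.sin(yaw),0]); z=np.array([0,0,-1.]); 
    z=np.cos(tilt)*z+np.sin(tilt)*y; y=np.cross(z,np.cross(y,z)); y/=np.linalg.norm(y)
    return R.from_matrix(np.array([np.cross(y,z),y,z]).T).as_quat(scalar_first=True)
E
python3 - <<'E'
from h import *
im={c:cv2.imread(f"pics/{c}0.png") for c in("side","top")}
def seg(c,lo,hi,cen,rad=25):
    h=cv2.cvtColor(im[c],cv2.COLOR_BGR2HSV); m=cv2.inRange(h,lo,hi)
    mm=np.zeros_like(m); cv2.circle(mm,cen,rad,255,-1); m&=mm
    p=cv2.convexHull(np.argwhere(m)[:,::-1].astype(np.int32)); M=cv2.moments(p); return np.array([M["m10"],M["m01"]])/M["m00"],cv2.minAreaRect(p)
for n,lo,hi,cs,ct in (("ring",(105,100,30),(125,255,255),(395,246),(372,291)),("card",(0,0,170),(179,60,255),(398,149),(491,260)),("glass",(10,60,60),(35,255,255),(315,224),(375,213)),("rim",(10,90,60),(35,255,255),(398,149),(491,260))):
    a,ra=seg("side",lo,hi,cs); b,rb=seg("top",lo,hi,ct); x,g=tri(a,b); print(n,a.round(1),b.round(1),x.round(4),g.round(4),ra,rb)
def crop(c,cen,h=24,s=12):
    u,v=cen; return cv2.resize(im[c][v-h:v+h,u-h:u+h],None,fx=s/1.5,fy=s/1.5,interpolation=cv2.INTER_CUBIC)
row=lambda c,a,b:np.hstack([cv2.resize(crop(c,a),(384,288*0+290)),cv2.resize(crop(c,b,36),(384,290))])
cv2.imwrite("pics/crop0.png",np.vstack([row("top",(372,291),(488,262)),row("side",(395,246),(398,165))]))
for c in("side","top"):
  for i in range(3):
    snap(c)
    for n,p,s in marks(c,np.array([.5,-.28]),["compass","compass_recess","index_stud","trunnion_pin"],.12): print(c,n,p.round(4),round(s,2))
    for n,p,s in marks(c,np.array([.418,.004]),["lubber_ring","lubber_line"],.045): print(c,n,p.round(4),round(s,2))
E
```

```text
ring [395.  246.4] [371.4 291.4] [0.4212 0.0049 0.0073] 0.0 ((395.0, 246.5), (23.0, 26.0), 90.0) ((371.5000305175781, 291.5000305175781), (22.62741470336914, 22.62741470336914), 45.0)
card [397.8 141.9] [491.5 260.4] [ 0.4971 -0.2728  0.1121] 0.0033 ((397.807373046875, 139.75401306152344), (31.493165969848633, 49.98915100097656), 88.80650329589844) ((491.5, 260.5), (17.0, 17.0), 90.0)
glass [315.  224.4] [373.9 213.6] [ 0.6254 -0.0026  0.0075] 0.0001 ((315.0, 224.5), (19.0, 26.0), 90.0) ((374.0, 213.5), (23.0, 24.0), 90.0)
rim [398.5 153.8] [491.  260.3] [ 0.4987 -0.2908  0.0642] 0.0019 ((399.26654052734375, 154.43507385253906), (43.6763916015625, 39.20888900756836), 3.012787342071533) ((490.9199523925781, 260.55999755859375), (49.497474670410156, 48.36610412597656), 8.13010311126709)
side compass [ 4.980e-01 -2.826e-01  4.000e-04] 0.62
side compass_recess [ 0.4951 -0.2806  0.0861] 0.68
side trunnion_pin [ 0.5018 -0.1963  0.065 ] 0.84
side lubber_ring [ 0.415   0.0042 -0.0012] 0.82
side lubber_line [ 0.4515 -0.008   0.015 ] 0.73
side compass_recess [ 0.4967 -0.2807  0.0872] 0.67
side
[... 706 characters left out ...]
er_line [ 0.4543 -0.0051  0.0227] 0.48
top compass [ 0.496  -0.2804 -0.0039] 0.58
top compass_recess [ 0.4957 -0.2824  0.0914] 0.58
top compass_recess [ 0.4975 -0.1912  0.0645] 0.56
top index_stud [ 0.5451 -0.2794  0.0993] 0.95
top trunnion_pin [ 0.5007 -0.1918  0.0624] 0.68
top lubber_ring [ 4.206e-01  5.700e-03 -3.000e-04] 0.65
top lubber_line [ 0.4519 -0.0042  0.0224] 0.49
top compass [ 0.4923 -0.2814 -0.0058] 0.76
top compass_recess [ 0.4982 -0.2854  0.0895] 0.71
top index_stud [ 0.5459 -0.2813  0.0996] 0.61
top trunnion_pin [ 0.5002 -0.1914  0.063 ] 0.83
top lubber_ring [0.4188 0.0084 0.0013] 0.59
top lubber_line [ 0.4505 -0.0079  0.022 ] 0.74
top lubber_line [0.4198 0.0062 0.0021] 0.33
```

View pics/crop0.png

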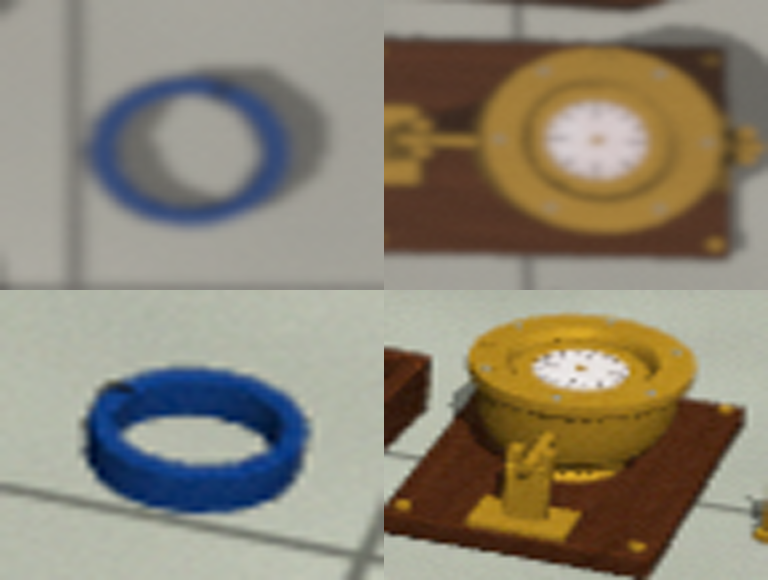

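The crop confirms the blue ring, with its black line at about (374.5,281) in the top view, roughly -20° in world. The compass is near (0.497,-0.281) with its yaw close to 0. I'll refine both angles in the same script and grasp the ring, squeezing it twice to centre it.

```bash
cat >> h.py <<'E'
def ik(p,yaw,tilt=0,flip=None):
    q0=np.array(T.current_joints()); best=None
    for f in ([0,np.pi] if flip is None else [flip]):
        q=inverse_kinematics(list(p),list(down(yaw+f,tilt*(-1 if f else 1))))
        if q is not None and (best is None or np.abs(q-q0).max()<np.abs(best-q0).max()): best=np.array(q)
    return best
def goto(p,yaw,tilt=0,flip=None):
    q=ik(p,yaw,tilt,flip); 
    if q is None: raise SystemExit(f"no ik {p} {yaw}")
    r.movej(list(q))
def tcp(): return np.array(T.current_ee_pos())
def st(msg=""): print(msg,"t",round(T.current_t(),2),"tcp",tcp().round(4),"open",round(T.current_opening(),4),"F",np.round(T.current_wrist_force(),1))
E
python3 - <<'E'
from h import *
im={c:cv2.imread(f"pics/{c}0.png") for c in("side","top")}
# ring + line angle
for c,cen in(("side",(395,246)),("top",(372,291))):
    hs=cv2.cvtColor(im[c],cv2.COLOR_BGR2HSV); v=im[c][:,:,0].astype(float)
    ang=np.radians(np.arange(-90,50,2)); C=np.array([.4205,.005])
    s=[]
    for a in ang:
        P=[[C[0]+rr*np.cos(a),C[1]+rr*np.sin(a),.02] for rr in(.026,.028,.03)]
        uv=proj(c,P).astype(np.float32); s.append(cv2.remap(v.astype(np.float32),uv[:,:1],uv[:,1:],cv2.INTER_CUBIC).mean())
    s=np.array(s); w=np.clip(np.median(s)-12-s,0,None); print(c,"line deg",np.degrees((w*ang).sum()/w.sum()).round(1),np.degrees(ang[s.argmin()]).round(1))
# base yaw
for c,cen in(("top",(482,262)),("side",(396,176))):
    hs=cv2.cvtColor(im[c],cv2.COLOR_BGR2HSV); pts=[]
    m=cv2.inRange(hs,(0,90,20),(14,255,110)); mm=np.zeros_like(m); cv2.circle(mm,cen,48,255,-1); m&=mm
    n,l,s_,_=cv2.connectedComponentsWithStats(m); k=[l[y,x] for y,x in ((cen[1]+d,cen[0]+e) for d in range(-25,26) for e in range(-35,36)) if l[y,x]]; k=np.bincount(k).argmax()
    P=np.array([plane(c,(x,y),.018)[:2] for y,x in np.argwhere(l==k)],np.float32)*1000
    print(c,"base",cv2.minAreaRect(P))
print("rim",plane("top",(491,260.4),.095),"card",plane("top",(491.5,260.4),.08))
L=np.radians(-20.); P=np.array([.420,.005])
for yaw in(L,L+np.pi/2):print(ik([*P,.036],yaw))
goto([*P,.12],L); gripper_to(.084,8); st()
r.move_l([*P,.036],vel=.15); st()
E
```

```text
side line deg -14.8 -16.0
top line deg -18.1 -18.0
top base ((462.5850524902344, -279.84210205078125), (183.91677856445312, 64.1832275390625), 88.11222076416016)
side base ((495.9530029296875, -268.55902099609375), (205.59353637695312, 140.34950256347656), 89.11021423339844)
rim [ 0.49698264 -0.27863381  0.095     ] card [ 0.49817622 -0.28574533  0.08      ]
[-1.54083350e-01  2.62525014e-01  2.10599672e+00 -4.44089210e-16
  7.73070924e-01  1.94982501e-01]
[-1.54083350e-01  2.62525014e-01  2.10599672e+00 -4.44089210e-16
  7.73070924e-01 -1.37581383e+00]
 t 5.72 tcp [0.4201 0.0048 0.12  ] open 0.0843 F [ 0.3  0.1 -0. ]
 t 6.43 tcp [0.4205 0.0049 0.0363] open 0.0837 F [-0.1 -0.   0.9]
```

```bash
python3 - <<'E'
from h import *
L=np.radians(-18.); P=np.array([.420,.005])
gripper_to(.055,5); st("sq1"); gripper_to(.082,8)
goto([*P,.036],L+np.pi/2,flip=0); gripper_to(.05,25); st("sq2")
r.move_l([*P,.16],vel=.15); st()
cy=np.radians(-1.5); C=np.array([.497,-.281])
goto([*C,.16],cy+np.pi/2,flip=0); st("above"); 
for c in("side","top"): snap(c,c+"1")
ims=[cv2.imread(f"pics/{c}1.png") for c in("side","top")]
f=lambda i,u,v:cv2.resize(i[v-40:v+40,u-50:u+50],(400,320),interpolation=cv2.INTER_CUBIC)
cv2.imwrite("pics/crop1.png",np.hstack([f(ims[0],398,140),f(ims[1],491,260)]))
E
```

```text
sq1 t 6.9 tcp [0.4203 0.005  0.0366] open 0.0626 F [-0.9 -0.5  5.1]
sq2 t 9.29 tcp [0.42   0.0051 0.036 ] open 0.064 F [-0.7 -0.1  0.4]
 t 10.27 tcp [0.4192 0.0051 0.1592] open 0.0641 F [-0.4  0.3 -0.9]
above t 11.4 tcp [ 0.4965 -0.2798  0.1594] open 0.0639 F [-0.   0.9 -1.2]
```

View pics/crop1.png

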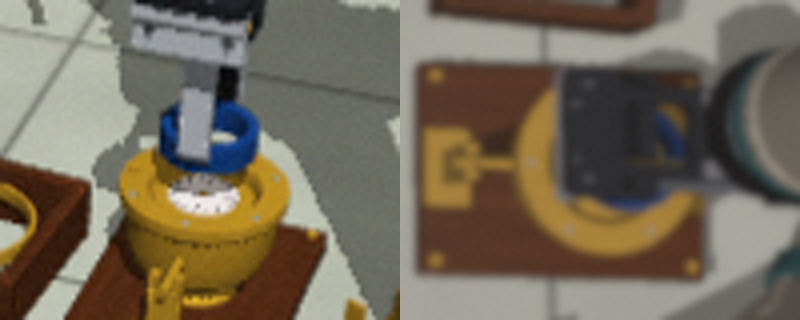

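The ring is held level above the bowl, at side px (401,134). I'll check the camera/arm offset against it and then lower it under a force guard.

```bash
python3 - <<'E'
from h import *
i=cv2.imread("pics/side1.png"); hs=cv2.cvtColor(i,cv2.COLOR_BGR2HSV); m=cv2.inRange(hs,(105,100,30),(125,255,255)); m[:100]=0;m[160:]=0;m[:,:370]=0;m[:,430:]=0
p=np.argwhere(m); print("seen blue u",p[:,1].min(),p[:,1].max(),"v",p[:,0].min(),p[:,0].max())
t=tcp(); a=np.linspace(0,6.28,60); e=np.array([[t[0]+.032*np.cos(x),t[1]+.032*np.sin(x),t[2]-.036+z] for x in a for z in(0,.02)])
q=proj("side",e); print("pred u",q[:,0].min(),q[:,0].max(),"v",q[:,1].min(),q[:,1].max())
C=np.array([.4965,-.2807])
r.move_l([*C,.135],vel=.12); st()
g=r.move_l([*C,.1215],vel=.04,guard=5); st(f"guard {g}")
E
```

```text
seen blue u 388 412 v 125 142
pred u 387.257878994946 412.8401431317961 v 123.62993393888884 143.44931916605844
 t 11.86 tcp [ 0.4963 -0.2797  0.1349] open 0.0642 F [-0.7  0.2 -0.4]
guard True t 12.22 tcp [ 0.4969 -0.281   0.1221] open 0.0638 F [-0.1 -0.4  1.1]
```

```bash
python3 - <<'E'
from h import *
gripper_to(.076,8); t=tcp(); st("rel"); r.move_l([t[0],t[1],.19],vel=.2)
G=np.array([.625,-.0025]); goto([*G,.10],np.pi/2); st()
for c in("side","top"): snap(c,c+"2")
gripper_to(.084,8); r.move_l([*G,.031],vel=.15); gripper_to(.055,5); st("sq1"); gripper_to(.082,8)
goto([*G,.031],0); gripper_to(.05,25); st("sq2")
ims=[cv2.imread(f"pics/{c}2.png") for c in("side","top")]
f=lambda i,u,v:cv2.resize(i[v-32:v+32,u-40:u+40],(400,320),interpolation=cv2.INTER_CUBIC)
cv2.imwrite("pics/crop2.png",np.hstack([f(ims[0],398,145),f(ims[1],491,260)]))
E
```

```text
rel t 12.65 tcp [ 0.4962 -0.2803  0.1215] open 0.0758 F [ 0.4 -0.7 -0.4]
 t 14.36 tcp [ 0.6249 -0.0036  0.1   ] open 0.0757 F [1.3 0.  0.7]
sq1 t 15.89 tcp [ 0.6256 -0.0023  0.032 ] open 0.0636 F [-0.4  1.1  3.9]
sq2 t 18.23 tcp [ 0.6249 -0.0025  0.031 ] open 0.0633 F [-0.1 -0.7  1. ]
```

View pics/crop2.png

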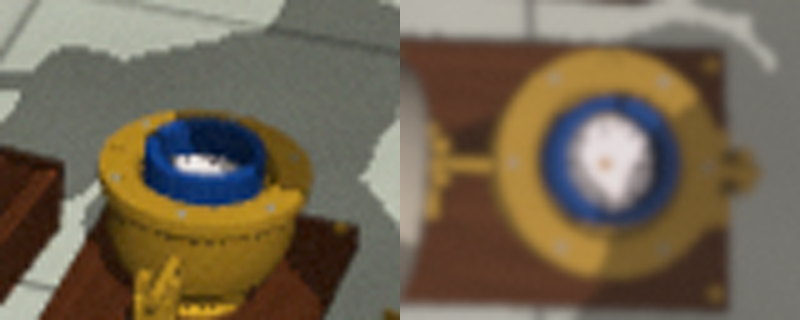

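```bash
python3 - <<'E'
from h import *
im={c:cv2.imread(f"pics/{c}2.png") for c in("side","top")}
# ring centre by two views, then line angle scan
for c in im:
    hs=cv2.cvtColor(im[c],cv2.COLOR_BGR2HSV); m=cv2.inRange(hs,(105,100,30),(125,255,255)); z=np.zeros_like(m); cv2.circle(z,(398,147) if c=="side" else (491,260),25,255,-1); m&=z
    p=np.argwhere(m); t=np.array([.4963,-.2805]); a=np.linspace(0,6.28,60)
    q=proj(c,[[t[0]+.032*np.cos(x),t[1]+.032*np.sin(x),.107-h_] for x in a for h_ in(0,.012)])
    print(c,"seen",p[:,1].min(),p[:,1].max(),p[:,0].min(),p[:,0].max(),"pred",q[:,0].min().round(1),q[:,0].max().round(1),q[:,1].min().round(1),q[:,1].max().round(1))
    v=im[c][:,:,0].astype(np.float32)
    for C in ([.4963,-.2805],[.4963,-.2825],[.4963,-.2785]):
        ang=np.radians(np.arange(-60,61,3)); s=[]
        for b in ang:
            uv=proj(c,[[C[0]+rr*np.cos(b),C[1]+rr*np.sin(b),.107] for rr in(.026,.028,.03)]).astype(np.float32)
            s.append(cv2.remap(v,uv[:,:1],uv[:,1:],cv2.INTER_CUBIC).mean())
        s=np.array(s); w=np.clip(np.median(s)-10-s,0,None); print(c,C,"line",np.degrees((w*ang).sum()/w.sum()).round(1),np.degrees(ang[s.argmin()]).round(1))
    print(s.round(0).tolist())
for c in im:
  for i in range(3):
    snap(c)
    for n,p,s in marks(c,np.array([.497,-.28]),["lubber_ring","lubber_line","index_stud","compass_recess"],.07): print(c,n,p.round(4),round(s,2))
E
```

```text
side seen 387 410 137 153 pred 386.8 411.7 135.7 152.9
side [0.4963, -0.2805] line -36.0 -54.0
side [0.4963, -0.2825] line -38.9 -51.0
side [0.4963, -0.2785] line -34.7 -54.0
[68.0, 67.0, 65.0, 78.0, 102.0, 117.0, 126.0, 135.0, 140.0, 136.0, 131.0, 129.0, 129.0, 126.0, 116.0, 99.0, 82.0, 74.0, 81.0, 97.0, 111.0, 120.0, 126.0, 129.0, 127.0, 127.0, 127.0, 127.0, 127.0, 127.0, 127.0, 128.0, 129.0, 131.0, 132.0, 131.0, 130.0, 130.0, 128.0, 126.0, 130.0]
top seen 480 505 248 271 pred 479.0 506.5 247.2 273.8
top [0.4963, -0.2805] line -39.0 -60.0
top [0.4963, -0.2825] line -38.8 -60.0
top [0.4963, -0.2785] line -41.6 -60.0
[75.0, 80.0, 88.0, 100.0, 110.0, 116.0, 118.0, 119.0, 119.0, 118.0, 119.0, 120.0, 118.0, 115.0, 110.0, 101.0, 94.0, 94.0, 101.0, 111.0, 117.0, 120.0, 120.0, 120.0, 120.0, 121.0, 122.0, 122.0, 122.0, 122.0, 122.0, 121.0, 122.0, 123.0, 123.0, 123.0, 122.0, 120.0, 118.0, 118.0, 118.0]
side lubber_ring [ 0.4963 -0.2831  0.0843] 0.61
side lubber_line [ 0.5304 -0.2886  0.1015] 0.82
side index_stud [ 0.5513 -0.2824  0.0975] 0.61
side compass_recess [ 0.4983 -0.2833  0.0865] 0.5
[... 263 characters left out ...]
 [ 0.4919 -0.282   0.0853] 0.7
side lubber_line [ 0.5306 -0.2885  0.1038] 0.87
side index_stud [ 0.5474 -0.2795  0.0963] 0.59
side compass_recess [ 0.4948 -0.2786  0.0874] 0.86
top lubber_ring [ 0.496  -0.2816  0.0887] 0.55
top lubber_line [ 0.5313 -0.2823  0.1088] 0.71
top index_stud [ 0.5462 -0.2803  0.0975] 0.73
top compass_recess [ 0.4967 -0.2803  0.0895] 0.81
top lubber_ring [ 0.4973 -0.2823  0.0854] 0.87
top lubber_line [ 0.5295 -0.2852  0.1077] 0.77
top compass_recess [ 0.4968 -0.2831  0.0903] 0.72
top lubber_ring [ 0.4963 -0.2818  0.0888] 0.66
top lubber_line [ 0.5338 -0.2839  0.1089] 0.87
top index_stud [ 0.5446 -0.2804  0.0978] 0.76
top compass_recess [ 0.498  -0.2822  0.0926] 0.73
```

The ring is seated with its centre where expected. Its line reads about -9.5° and the stud direction about -1°, so I'll set the glass back down, turn the ring +8°, and check it.

```bash
cat >> h.py <<'E'
def line(C=(.4963,-.2805),z=.107):
    out=[]
    for c in("side","top"):
        v=snap(c)[:,:,2].astype(np.float32); ang=np.radians(np.arange(-30,31,2)); s=[]
        for b in ang:
            uv=proj(c,[[C[0]+rr*np.cos(b),C[1]+rr*np.sin(b),z] for rr in(.026,.028,.03)]).astype(np.float32)
            s.append(cv2.remap(v,uv[:,:1],uv[:,1:],cv2.INTER_CUBIC).mean())
        s=np.array(s); w=np.clip(np.median(s)-10-s,0,None); out.append((np.degrees((w*ang).sum()/w.sum()).round(1),s.min().round(),np.median(s)))
    return out
E
python3 - <<'E'
from h import *
st(); print(line())
gripper_to(.08,8); t=tcp(); r.move_l([t[0],t[1],.10],vel=.25)
C=np.array([.4963,-.2805]); a=np.radians(90-9.5)
goto([*C,.17],a); gripper_to(.076); r.move_l([*C,.1225],vel=.15); gripper_to(.05,12); st("grip ring")
goto([*C,.1225],a+np.radians(8)); st("turned"); gripper_to(.076,8); r.move_l([*C,.19],vel=.25)
G=np.array([.625,-.0025]); goto([*G,.10],0); print(line()); st()
E
```

```text
t 19.73 tcp [ 0.625  -0.0025  0.031 ] open 0.0636 F [-0.5  1.   0.4]
[(np.float64(-5.1), np.float32(46.0), np.float32(71.23743)), (np.float64(-7.1), np.float32(62.0), np.float32(79.4843))]
grip ring t 23.07 tcp [ 0.4965 -0.2806  0.1228] open 0.0642 F [0.3 0.9 1.4]
turned t 23.32 tcp [ 0.4964 -0.2807  0.1228] open 0.0646 F [ 0.2 -0.2  1.3]
[(np.float64(0.5), np.float32(74.0), np.float32(122.842476)), (np.float64(1.5), np.float32(90.0), np.float32(119.32911))]
 t 25.48 tcp [ 0.625  -0.0037  0.1001] open 0.0761 F [-0.3  0.  -0.2]
```

```bash
python3 - <<'E'
from h import *
G=np.array([.625,-.0025]); gripper_to(.08); r.move_l([*G,.031],vel=.2); gripper_to(.05,25); st("grip")
r.move_l([*G,.12],vel=.25)
C=np.array([.4965,-.2806]); goto([*C,.165],0); st("above")
r.move_l([*C,.143],vel=.12); g=r.move_l([*C,.1325],vel=.03,guard=5); st(f"guard {g}")
E
```

```text
grip t 26.7 tcp [ 0.6258 -0.0026  0.0325] open 0.0631 F [-1.4  0.6  7.2]
above t 28.39 tcp [ 0.4968 -0.2796  0.1642] open 0.0633 F [-0.   0.4 -1.5]
guard True t 29.07 tcp [ 0.4971 -0.2807  0.1338] open 0.0632 F [ 1.1 -0.3  1.8]
```

```bash
python3 - <<'E'
from h import *
gripper_to(.074,8); t=tcp(); r.move_l([t[0],t[1],.2],vel=.2)
# toward bar
a=np.array([.5193,.2863]); 
goto([.44,.25,.2],np.radians(-14.8)); st()
for c in("side","top"): im=snap(c,c+"3")
for i in range(2):
  for c in("side","top"):
    if i: snap(c)
    for n,p,s in marks(c,np.array([.5,.29]),["console","flap_bar","flap_hinge"],.16): print(c,n,p.round(4),round(s,2))
ims=[cv2.imread(f"pics/{c}3.png") for c in("side","top")]
f=lambda i,u,v:cv2.resize(i[v-32:v+32,u-40:u+40],(400,320),interpolation=cv2.INTER_CUBIC)
cv2.imwrite("pics/crop3.png",np.hstack([f(ims[0],398,145),f(ims[1],491,260)]))
E
```

```text
t 31.89 tcp [0.4405 0.2494 0.1998] open 0.0735 F [0.6 0.3 0.6]
side console [0.5161 0.2862 0.0027] 0.78
side flap_bar [0.4118 0.3216 0.0699] 0.83
side flap_hinge [0.5891 0.2686 0.0729] 0.68
top flap_hinge [0.593 0.266 0.074] 0.67
side console [0.5176 0.2892 0.003 ] 0.9
side flap_bar [0.4105 0.32   0.0701] 0.92
side flap_hinge [0.5909 0.2694 0.075 ] 0.66
top flap_hinge [0.595  0.2678 0.0705] 0.9
```

View pics/crop3.png

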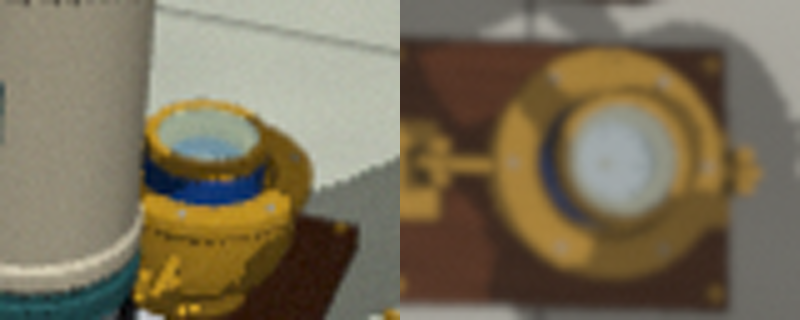

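The glass sits level on the ring, and the contact height puts its origin at about 0.102, as it should be seated. I'll confirm that with numbers along the way. Next I grip the flap bar and sweep the arc.

```bash
cat >> h.py <<'E'
O=np.array([.5185,.2872]); CY=np.radians(-15.5)
def con(x,y,z): c,s=np.cos(CY),np.sin(CY); return [O[0]+c*x-s*y,O[1]+s*x+c*y,z]
def bar(th): return con(.075-.186*np.cos(th),0,.0715+.186*np.sin(th)+.006)
E
python3 - <<'E'
from h import *
for th in(0,.6,1.2,1.85): print(ik(bar(th),CY) is not None,end=" ")
gripper_to(.034,12); b=bar(0); goto([b[0],b[1],.15],CY); r.move_l(b,vel=.15); st("at bar")
for c in("side","top"): 
    snap(c)
    for n,p,s in marks(c,np.array([.497,-.28]),["cover_glass","lubber_ring"],.05): print(c,n,p.round(4),round(s,2))
gripper_to(.003,12); st("gripped")
E
```

```text
True True True True at bar t 34.54 tcp [0.4127 0.3168 0.0784] open 0.0341 F [-0.1  0.1  0.9]
side cover_glass [ 0.4966 -0.2799  0.0961] 0.75
side lubber_ring [ 0.493  -0.2829  0.0872] 0.53
top cover_glass [ 0.4963 -0.2814  0.1041] 0.59
top cover_glass [ 0.5326 -0.2792  0.1064] 0.31
top lubber_ring [ 0.498  -0.2849  0.0905] 0.38
gripped t 35.35 tcp [0.4097 0.3173 0.0774] open 0.0094 F [-4.4  1.7  3.6]
```

```bash
sed -i 's/^O=.*;/O=np.array([.516,.2879]);/' h.py; python3 - <<'E'
from h import *
for th in np.linspace(.2,1.85,9):
    r.move_l(bar(th),vel=.25); F=np.array(T.current_wrist_force())
    if np.linalg.norm(F)>30: st(f"force at {th}"); break
st("open")
for c in("side","top"): snap(c,c+"4")
ims=[cv2.imread(f"pics/{c}4.png") for c in("side","top")]
f=lambda i,u,v:cv2.resize(i[v-90:v+90,u-100:u+100],(400,360),interpolation=cv2.INTER_CUBIC)
cv2.imwrite("pics/crop4.png",np.hstack([f(ims[0],310,310),f(ims[1],255,245)]))
E
```

```text
open t 38.05 tcp [0.6398 0.2555 0.2557] open 0.0094 F [3.8 3.3 2.2]
```

View pics/crop4.png

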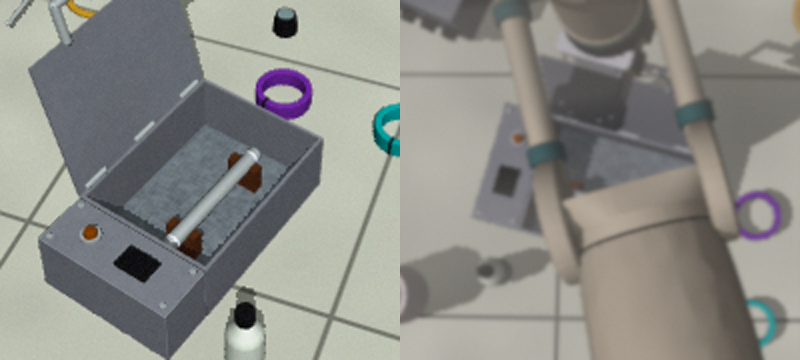

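The flap is open and the magnet shows in the side view with its ends at about (296.5,340) and (337,297.5). I'll release the bar, measure the magnet and move over it.

```bash
python3 - <<'E'
from h import *
gripper_to(.036,8); t=tcp(); r.move_l([t[0],t[1],.33],vel=.25)
M=con(-.012,0,.33); goto(M,CY,.17); st()
im=snap("side","side5")
# magnet ends: bright blob along the bar
for a in((296.5,340),(337,297.5)): print("end@.034",plane("side",a,.034).round(4))
for n,p,s in marks("side",np.array([.5,.29]),["magnet","flap_bar"],.2): print(n,p.round(4),round(s,2))
rg=models.regions_of("magnet","side"); print([ (round(d["score"],2),d["pixels"].sum()) for d in rg])
if rg:
    p=np.argwhere(rg[0]["pixels"])[:,::-1].astype(np.float32); W=np.array([plane("side",q,.036)[:2] for q in p],np.float32)*1000
    print(cv2.minAreaRect(W))
snap("top")
for n,p,s in marks("top",np.array([.5,.29]),["magnet"],.2): print("top",n,p.round(4),round(s,2))
print("expect",np.round(con(-.012,0,.034),4))
E
```

```text
t 39.81 tcp [0.5035 0.2911 0.3291] open 0.0361 F [0.4 0.  0.7]
end@.034 [0.522  0.3572 0.034 ]
end@.034 [0.4863 0.2266 0.034 ]
magnet [0.5096 0.2961 0.0314] 0.71
flap_bar [0.6399 0.2589 0.2445] 0.88
[(0.67, np.int64(546)), (0.43, np.int64(2111))]
((504.8079528808594, 291.7882995605469), (148.48638916015625, 20.537235260009766), 75.27286529541016)
top magnet [0.5052 0.293  0.037 ] 0.47
expect [0.5044 0.2911 0.034 ]
```

```bash
python3 - <<'E'
from h import *
t_=.17; y=np.radians(-15.); off=np.array([-np.sin(t_)*np.cos(y),-np.sin(t_)*np.sin(y),np.cos(t_)])*.006
M=np.array([.505,.292,.034])+off
gripper_to(.05,35); goto([M[0],M[1],.20],y,t_); st(); g=r.move_l(list(M),vel=.15,guard=10); st(f"down {g}")
if not g:
    gripper_to(.008,35); st("grip"); r.move_l([M[0],M[1],.22],vel=.2); st("up"); print(T.current_finger_force())
    C=np.array([.4967,-.281]); cy=np.radians(-1.5); 
    for d in(.171,):
        print(ik([C[0],C[1]+d,.22],cy,0,0),ik([C[0],C[1]+d,.22],cy,0,np.pi),T.current_joints())
E
```

```text
t 41.14 tcp [0.5049 0.2927 0.2009] open 0.05 F [ 0.8 -0.2  0.9]
down False t 42.36 tcp [0.5049 0.2927 0.041 ] open 0.05 F [-0.2 -0.  -1. ]
grip t 43.0 tcp [0.5042 0.2923 0.0401] open 0.0148 F [ 0.2 -0.6  1.9]
up t 44.05 tcp [0.5029 0.2918 0.2183] open 0.0153 F [-0.2  0.  -3.1]
34.995009899139404
[-3.54787645e-01  1.82557807e-01  1.65867122e+00 -4.44089210e-16
  1.30036362e+00 -3.28607707e-01] None [ 0.47786925  0.23499303  1.6060352  -0.12334031  1.18055883  0.7797133 ]
```

```bash
python3 - <<'E'
from h import *
C=np.array([.4967,-.281]); cy=np.radians(-1.5); u=np.array([-np.sin(cy),np.cos(cy)])
P=C+.19*u; goto([*P,.20],cy,0,0); r.move_l([*P,.100],vel=.2); st()
for c in("side","top"):
    snap(c,c+"6"); rg=models.regions_of("magnet",c)
    for n,p,s in marks(c,P,["magnet"],.1): print(c,n,p.round(4),round(s,2))
    for d in rg[:1]:
        W=np.array([plane(c,q,.094)[:2] for q in np.argwhere(d["pixels"])[:,::-1]],np.float32)*1000; print(round(d["score"],2),len(W),cv2.minAreaRect(W),"y",W[:,1].min(),W[:,1].max())
print(line.__name__, T.current_opening())
ims=[cv2.imread(f"pics/{c}6.png") for c in("side","top")]
f=lambda i,u,v:cv2.resize(i[v-56:v+56,u-70:u+70],(400,320),interpolation=cv2.INTER_CUBIC)
cv2.imwrite("pics/crop6.png",np.hstack([f(ims[0],375,165),f(ims[1],455,260)]))
E
```

```text
t 46.12 tcp [ 0.5026 -0.0907  0.1006] open 0.0152 F [ 0.1  0.2 -3.3]
side magnet [ 0.5037 -0.0899  0.093 ] 0.49
0.62 187 ((503.8097839355469, -65.77586364746094), (119.0333251953125, 16.810606002807617), 89.14595031738281) y -125.35095 -6.2357025
top magnet [ 0.5046 -0.0882  0.0964] 0.68
0.59 161 ((506.09759521484375, -48.272369384765625), (14.56892204284668, 65.95924377441406), 0.4614793658256531) y -81.23128 -15.332974
line 0.01520702737156744
```

View pics/crop6.png

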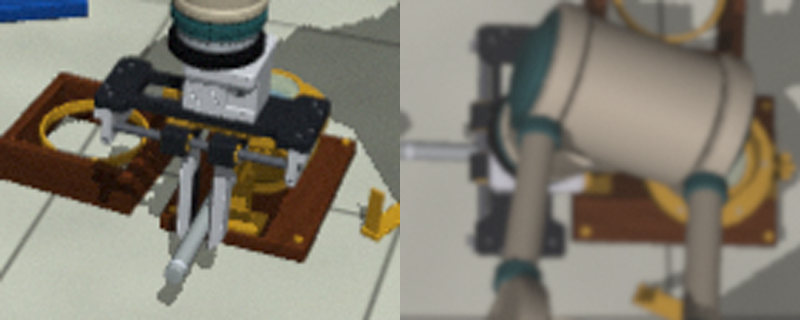

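The magnet is held level along the compass's y axis. Its far end is at y≈-0.015, which puts its middle at the TCP. Now the final approach, a check, and hand-in.

```bash
python3 - <<'E'
from h import *
C=np.array([.4967,-.281]); cy=np.radians(-1.5); u=np.array([-np.sin(cy),np.cos(cy)])
P=C+.171*u; r.move_l([*P,.100],vel=.06); r.hold(.3); st()
e={}
for c in("side","top"):
    im=snap(c,c+"7"); rg=models.regions_of("magnet",c)
    for n,p,s in marks(c,P,["magnet"],.1): print(c,n,p.round(4),round(s,2))
    if rg:
        p=np.argwhere(rg[0]["pixels"])[:,::-1]; w=np.array([plane(c,q,.095)[:2] for q in p]); k=w[:,1]>w[:,1].max()-(.03 if c=="side" else .015); e[c]=p[k].mean(0); print(c,len(p),"end y",w[:,1].max().round(4),e[c])
if len(e)==2: print("far part tri",tri(e["side"],e["top"]))
for n,p,s in marks("side",np.array([.6,.27]),["flap_bar"],.2): print(n,p.round(4),round(s,2))
cv2.imwrite("pics/fin.png",cv2.resize(cv2.imread("pics/side7.png")[90:390,200:500],(600,600),interpolation=cv2.INTER_CUBIC))
E
```

```text
t 47.19 tcp [ 0.5011 -0.1098  0.1   ] open 0.0154 F [ 0.1 -0.1 -2.7]
side magnet [ 0.5034 -0.1083  0.0903] 0.67
side 174 end y -0.0243 [369.41509434 198.24528302]
top magnet [ 0.5011 -0.1081  0.0953] 0.54
top 178 end y -0.0322 [394.31818182 257.06818182]
far part tri (array([ 0.50310381, -0.04044758,  0.09441357]), np.float64(0.000617435422826646))
flap_bar [0.6373 0.2621 0.245 ] 0.74
```

View pics/fin.png

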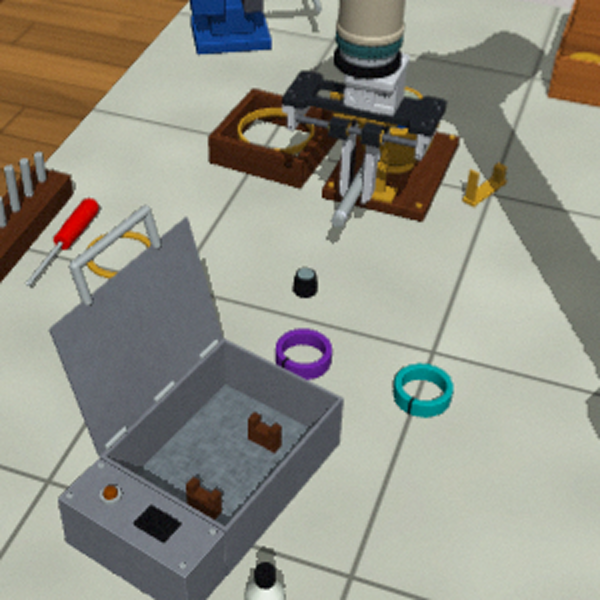

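The flap stands open, the saddles are empty and the bystanders haven't moved. The magnet is level (far part at z 0.094) with its near end about 41 mm from the rim.

```bash
python3 -c "
from plant import r
print(r.sign_off())"
```

```text
the job is handed in; nothing more can be done
None
```

The job is handed in, with no verdict returned: the ring is seated with its line within about 3° of the index stud, the glass is on it, the flap stands open, and the magnet is held level at rim height in line with the trunnion pins, its near end about 41 mm from the rim by my measurement (47 s on the clock at the last check).

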